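# Load a paint jar into the spring-loaded jar dispenser

## Task

Load the spare paint jar of the same size as the one already in the spring-loaded jar dispenser: stand it upright on top of the loaded jar in the mouth of the cage, then push it straight down against the spring until its shoulder snaps under the three spring catches and it stays down when you let go. The other loose jars are too wide or too slim for this dispenser.

Things in the scene. Friction and masses are not known exactly. Their poses are not given: they have to be found in the camera images.
- jar_centre (a point): The jar to load: white, round, body 54 mm wide and 46 mm high, black cap 36 mm wide above it, 60 mm high in all, 0.08 to 0.17 kg, loose and upright. The point is its centre, 30 mm above its underside; z is up along the jar. Of the three equally high jars on the table it is the middle one in width (the others: 68 and 40 mm). An identical jar is already in the dispenser.
- dispenser_mouth (a point): Centre of the dispenser's mouth on its vertical axis, level with the guide rod tips, 169 mm above the table. Fixed cage of six steel rods, 57 mm clear inside, flared at the top (79 mm over the tips), on a dark base 124 mm wide. The loaded jar's cap top is 12 mm below the mouth: a jar set on it has its underside there and sticks out 48 mm. Latched, its cap top is 10 mm below the mouth.
- catch_level (a point): Point on the dispenser's axis 24 mm below the mouth, level with the flat undersides of three grey spring catches (housings out to 54 mm from the axis, up to 10 mm below the mouth). A 54 mm body pushed down moves them aside; they snap in over its shoulder, beside the cap. To latch, push the cap top to 5 to 7 mm below where it ends latched; 10 to 15 N. Unlatched, the jar rises when let go.
- platform (a joint): How far the sprung platform inside the cage has sunk, in m: 0 at the top (as it starts, with one jar on it), about 0.058 with the second jar latched, 0.072 at its lower stop. Its spring pushes up with about 5 N at 0 and 9 N at 0.058; the weight of two jars alone does not sink it.
Things that resemble listed ones, but are neither listed nor needed, are in the scene too. What is shaped like the part that bears jar_centre but yellow is not meant.

How it is judged:
At the end, for the whole second after the job is handed in: The matching jar is in the dispenser on top of the first one, within 10 mm of its axis and 10 degrees of upright, latched under the catches: its centre more than 34 mm below the mouth, the platform sunk more than 50 mm and at rest (under 10 mm/s), with nothing holding it down (horizontal distance between jar_centre and dispenser_mouth below 0.01 m and z of jar_centre in the frame of dispenser_mouth below -0.034 m and angle between jar_centre's own z axis and vertical below 0.17 rad and value of joint platform above 0.05 m and velocity of joint platform between -0.01 and 0.01 m/s); the robot touches nothing.
It also fails if it takes over 45 s, if anything falls off the work surface, if the arm or the gripper's body presses on something with over 40 N, if the wrist force passes 120 N, or if a joint passes its speed limit or range.

## Robot

A 6-joint arm with a two-finger parallel gripper is mounted at the origin on the work surface; the furniture and walls round the work are solid. World frame = base frame: x ahead of the robot, y to its left, z up, the work surface at z = 0. Lengths are in m, angles in rad, forces in N, time in s.
With the tool pointing down it reaches from about 0.35 to 0.875 m from the base axis. Payload 4.2 kg.
Tool frame: the origin (TCP) lies midway between the tips of the shut fingers; the grasp point (between the pads) lies 19 mm behind it (r.grasp_offset is the distance from the TCP to the grasp point, in m); z points along the fingers, y is the line along which they close (so a half turn about z gives the same grasp; the last joint's range is limited). The gripper opens to 85 mm and grips with 20 to 120 N. Pads are 22 mm wide; open, the fingers measure 114 mm over their backs; the gripper's body (76 mm by 85 mm) begins 54 mm behind the grasp point. The pads swing forward as they close: fully open they stand 13 mm farther back than shut.
Start: joints at [-0.863, 0.385, 0.008, 0, -1.194, -0.259], TCP at [0.271, -0.563, 0.231] pointing down, gripper open.
Joint ranges: [-3.14, 3.14], [-1.21, 2.06], [-1.07, 1.41], [-3.16, 2.05], [-2.99, -0.16], [-3.1, 3.1]. Speed limits (rad/s): [2.79, 2.79, 3.14, 3.14, 3.14, 3.14].

## Interface

Orientations are given as a 3x3 rotation matrix whose columns are the frame's x, y, z axes.
In Python, from plant import r gives the robot as it stands. The module is installed in compiled form; this text tells all that it offers.
- The arm moves only by the tool arm_command, never from a script. Its argument "commands" is a list of rows, each a list of 7 numbers: the closure in counts, from 0 (fully open) to 255 (shut), then the shift along the tool's x, y, z in m, then the turn, a rotation vector about the tool's x, y, z in rad. In form: [[gripper, dx, dy, dz, wx, wy, wz], ...]. A call has 1 to 10 rows; each row shifts and turns the commanded pose from where the row before left it, along the tool's axes as they then stand; what a row does not reach is not made up. A row lasts 1/10 s, in which the tool goes at most 50 mm and 8.59 degrees, less where a joint would pass 70% of its speed; a pose out of reach is approached as far as the arm can. A call is refused whole if a number of a shift passes 0.05 or a number of a turn 0.15, either way. A call with a gripper value outside its range is refused whole. The fingers move at their own pace and stop on an object; the grip force is fixed at half the most. Time passes only in rows, so rows that do not move let the fingers close. It gives the time, the measured TCP pose, the force, the opening and the grip force at its end, in the units of the state.
- r.read_state(): the state, without advancing time (a new reading comes with each control period).
- r.get_image(name): name is "side" or "top"; returns a dict with "img" (384x512x3 uint8, red, green, blue), "fx", "fy", "cx", "cy" (pixels), "R" (3x3) and "t" (3): a world point X has camera coordinates R X + t. Camera axes: x right, y down, z forward; pixel columns grow to the right and rows downward; lengths in m; the calibration is good to about 2 mm. A picture is of the moment at which its call begins. There is no depth.
- r.job_done(): hands the job in; it is judged then, once.
The state is a dict: "time": time; "joints": joint angles; "qvel": joint speeds; "effort": joint torques, N m; "eef_pos": TCP position; "ee_rot": TCP orientation; "force": force on the tool from outside, world axes, zero at the start; "torque": the same for the moment, N m; "finger_gap": opening from 0.0 (shut) to 1.0 (fully open); "finger_force": force on a finger pad.
Only numpy, scipy, OpenCV 4.12 (cv2) and the standard library are available. Lean on these libraries where they do the work, as an engineer would, in place of code of your own. Each camera call takes 0.05 s, during which the arm holds its last target. There are 200 camera calls.

## Working session

There is one attempt and no reset: what is moved stays moved. The work goes in short steps, Python scripts to look and compute and a tool call to move; the robot and the scene stay as the last step left them, time stands still between calls to the robot, and variables do not carry over. Pictures are saved under pics/ and viewed, at most 10 in all, crops included, and the job is handed in when it is done.

Besides the shell and the picture viewer there is one more tool, called after ">>>" as name(argument=value, ...) on one line, values as JSON. arm_command: Moves the arm, as the interface text tells. Its arguments: {"type":"object","properties":{"commands":{"type":"array","items":{"type":"array","items":{"type":"number"}}}},"required":["commands"]}

```bash
mkdir -p pics; python3 - <<'E'
from plant import r
import cv2,numpy as np,pickle
for n in("side","top"):
    d=r.get_image(n); pickle.dump(d,open(n+".pkl","wb")); cv2.imwrite(f"pics/{n}0.png",d["img"][:,:,::-1])
    print(n,d["fx"],d["cx"],d["cy"],np.round(d["R"],3).tolist(),np.round(-d["R"].T@d["t"],3))
s=r.read_state(); print(s["time"],s["eef_pos"],np.round(s["ee_rot"],3).tolist(),r.grasp_offset)
E
```

```text
side 347.9551110415725 251.8933106791175 185.49721304355307 [[-0.999, 0.048, 0.011], [0.009, 0.403, -0.915], [-0.048, -0.914, -0.403]] [0.516 0.864 0.493]
top 378.37267526489313 257.8597482275851 196.87680981412964 [[-0.026, -1.0, -0.011], [-0.989, 0.028, -0.144], [0.144, 0.007, -0.99]] [ 0.337 -0.003  0.998]
0.1 [ 0.27095405 -0.56263913  0.23031144] [[-0.901, -0.434, -0.001], [-0.434, 0.901, 0.002], [0.0, 0.002, -1.0]] 0.0187
```

View pics/side0.png

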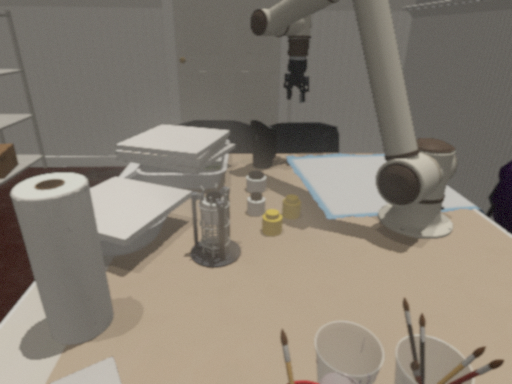

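View pics/top0.png

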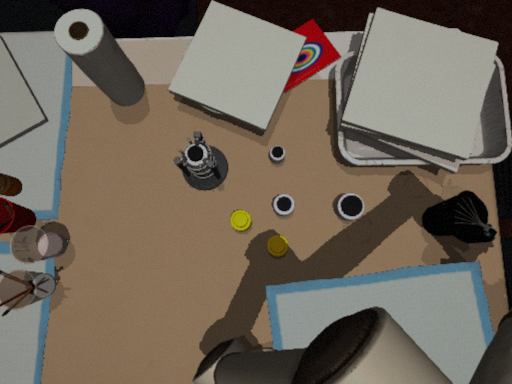

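```bash
cat > h.py <<'E'
import numpy as np,pickle,cv2
def ray(d,u,v):
    R,t=d["R"],d["t"]; c=-R.T@t
    return c, R.T@np.array([(u-d["cx"])/d["fx"],(v-d["cy"])/d["fy"],1.])
def onz(d,u,v,z):
    c,w=ray(d,u,v); return c+w*(z-c[2])/w[2]
def proj(d,X):
    p=d["R"]@np.asarray(X,float)+d["t"]; return d["fx"]*p[0]/p[2]+d["cx"],d["fy"]*p[1]/p[2]+d["cy"]
E
python3 - <<'E'
from h import *
T=pickle.load(open("top.pkl","rb"));S=pickle.load(open("side.pkl","rb"))
a=T["img"][120:240,160:380]; a=cv2.resize(a,None,fx=3.6,fy=3.6,interpolation=cv2.INTER_CUBIC)
b=S["img"][150:270,150:330]; b=cv2.resize(b,None,fx=3,fy=3)[:165*2]
# jars: dark caps
cv2.imwrite("pics/crop1.png",a[:,:,::-1])
g=cv2.cvtColor(T["img"],cv2.COLOR_RGB2GRAY)
for (u,v) in [(277,154),(284,205),(350,207),(196,153)]:
    w=g[v-15:v+16,u-15:u+16]; m=(w<60).astype(np.uint8)
    n,l,st,ce=cv2.connectedComponentsWithStats(m)
    k=l[15,15]; cu,cv_=ce[k]+[u-15,v-15]
    z=.06 if u!=196 else .157
    X=onz(T,cu,cv_,z); print((u,v),k,st[k],cu,cv_,X.round(4),"cap dia",st[k][2:4]/378.4*((T["R"]@X+T["t"])[2]), proj(S,X))
E
```

```text
(277, 154) 1 [10  8 11 11 90] 277.1333333333333 151.5888888888889 [ 0.5886 -0.0488  0.06  ] cap dia [0.02801936 0.02801936] (np.float64(209.90052374233267), np.float64(195.80114576539108))
(284, 205) 1 [  8   7  14  14 150] 283.67333333333335 203.6 [ 0.4547 -0.0606  0.06  ] cap dia [0.03494431 0.03494431] (np.float64(255.91901335341177), np.float64(193.61483404446452))
(350, 207) 2 [  6   4  21  20 336] 351.26785714285717 205.4345238095238 [ 0.4454 -0.2285  0.06  ] cap dia [0.05227547 0.04978616] (np.float64(255.76804213360506), np.float64(172.53695197749462))
(196, 153) 1 [  7   0  22  24 240] 196.23333333333332 150.925 [0.5695 0.141  0.157 ] cap dia [0.05037797 0.05495778] (np.float64(211.48467229988458), np.float64(193.04463861378116))
```

View pics/crop1.png

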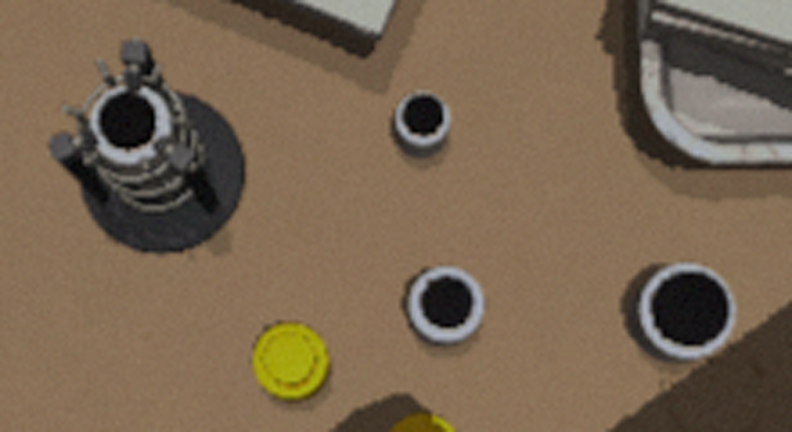

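Candidates in the top view: white jars at (277,152) slim, (284,204) middle, (351,205) wide; yellow at (241,220) and (277,245); loaded jar at (196,153). I choose (284,204): the crop shows a cap of 35 mm and body of about 22 px ≈ 54 mm, with good clearance all round. The crop also shows the dispenser's catches at about (197,134), (178,162) and (211,164), with the loaded cap centred at (195.5,153.6).

```bash
cat >> h.py <<'E'
def mv(R,dw): return (R.T@np.asarray(dw,float))
E
python3 - <<'E'
from h import *
from plant import r
T=pickle.load(open("top.pkl","rb"));S=pickle.load(open("side.pkl","rb"))
c=lambda x,y:(160+(x+.5)/3.6-.5,120+(y+.5)/3.6-.5)
for n,p,z in[("cap",(128,121),.157),("ring",(130,123),.143),("base",(163,170),.01),("h",(128.5,120),.159),("jarbody",(445,304),.046)]:
    X=onz(T,*c(*p),z); print(n,X.round(4),proj(S,X))
img=T["img"].astype(int); w=img[190:220,268:300]; m=((w.min(2)>120)&(w.max(2)-w.min(2)<40)).astype(np.uint8)
cs,_=cv2.findContours(m,0,1); k=max(cs,key=cv2.contourArea); (u,v),rad=cv2.minEnclosingCircle(k)
print("body",u+268,v+190,rad,onz(T,u+268,v+190,.046))
w=img[135:172,180:212]; m=((w.max(2)<45)).astype(np.uint8)
print("stack corner z=.1",onz(T,267,130,.1), "pot", onz(T,425,215,0.0),onz(T,455,200,.12))
R=r.read_state()["ee_rot"];p=r.read_state()["eef_pos"]
for dw in([0,.30,.0],[.455-.271,.563-.061-.30,0]): print(mv(R,dw).round(4))
cv2.imwrite("pics/sidecrop.png",cv2.resize(S["img"][160:280,150:330],None,fx=4.4,fy=4.4,interpolation=cv2.INTER_CUBIC)[:,:,::-1])
E
```

```text
cap [0.5641 0.1433 0.157 ] (np.float64(213.80728672273997), np.float64(193.46635379629552))
ring [0.5666 0.1445 0.143 ] (np.float64(212.91999159202885), np.float64(199.2311450436753))
base [0.5657 0.1431 0.01  ] (np.float64(215.13181219235457), np.float64(247.85639407112922))
h [0.5642 0.1427 0.159 ] (np.float64(213.7489998386992), np.float64(192.54615970100565))
jarbody [ 0.4552 -0.0603  0.046 ] (np.float64(255.66056780340404), np.float64(197.9462084418803))
body 283.69999980926514 204.0 10.492478370666504 [ 0.45539424 -0.06147707  0.046     ]
stack corner z=.1 [ 0.63316502 -0.02377306  0.1       ] pot [ 0.42163406 -0.43492929  0.        ] [ 0.44451153 -0.45564395  0.12      ]
[-0.1301  0.2703  0.0005]
[-2.534e-01  1.022e-01  2.000e-04]
```

View pics/sidecrop.png

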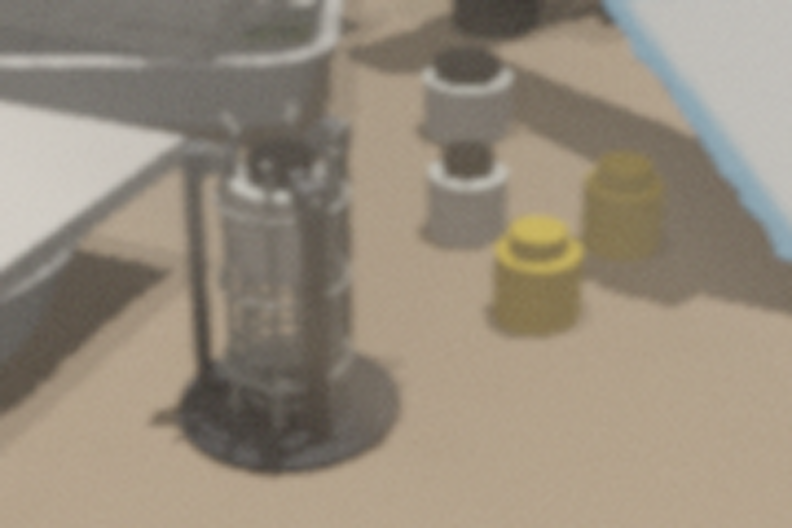

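The side crop shows the loaded cap at (213,194.5) and the target jar's cap at (256,195), matching the predicted (214,193.5) and (256,193.6). So the jar is at (0.455,-0.061) and the dispenser at (0.565,0.143). Moving, and passing clear of the dark pot near (0.43,-0.44).

>>> arm_command(commands=[[0,0,0,-0.03,0,0,0],[0,-0.0163,0.0338,0,0,0,0],[0,-0.0163,0.0338,0,0,0,0],[0,-0.0163,0.0338,0,0,0,0],[0,-0.0163,0.0338,0,0,0,0],[0,-0.0163,0.0338,0,0,0,0],[0,-0.0163,0.0338,0,0,0,0],[0,-0.0163,0.0338,0,0,0,0],[0,-0.0163,0.0338,0,0,0,0]])

```text
time: 1.0
eef_pos: [0.2707, -0.2614, 0.261]
ee_rot: [[-0.901, -0.433, -0.0], [-0.433, 0.901, 0.0], [0.0, 0.001, -1.0]]
force: [0.8, 1.7, -0.3]
finger_gap: 1.004
finger_force: 0.0
```

>>> arm_command(commands=[[0,-0.0282,0.0114,0,0,0,0],[0,-0.0282,0.0114,0,0,0,0],[0,-0.0282,0.0114,0,0,0,0],[0,-0.0282,0.0114,0,0,0,0],[0,-0.0282,0.0114,0,0,0,0],[0,-0.0282,0.0114,0,0,0,0],[0,-0.0282,0.0114,0,0,0,0],[0,-0.0282,0.0114,0,0,0,0],[0,-0.0282,0.0114,0,0,0,0],[0,0,0,0,0,0,0]])

```text
time: 2.0
eef_pos: [0.4572, -0.0584, 0.2606]
ee_rot: [[-0.9, -0.436, -0.001], [-0.436, 0.9, -0.0], [0.001, 0.0, -1.0]]
force: [-0.8, 0.1, -0.1]
finger_gap: 1.001
finger_force: 0.0
```

```bash
python3 - <<'E'
from h import *
from plant import r
s=r.read_state(); R=s["ee_rot"]; p=s["eef_pos"]; print(s["time"],p,R.round(4),s["force"].round(2) if hasattr(s["force"],"round") else s["force"])
print(mv(R,np.array([.4552,-.0608,.10])-p),mv(R,[0,0,-.084]))
E
```

```text
2.0 [ 0.4572488  -0.05837855  0.26061307] [[-8.997e-01 -4.365e-01 -6.000e-04]
 [-4.365e-01  8.997e-01 -0.000e+00]
 [ 6.000e-04  2.000e-04 -1.000e+00]] [-0.78  0.07 -0.1 ]
[ 0.00281031 -0.00131924  0.16061438] [-4.70315666e-05 -1.82357148e-05  8.39999849e-02]
```

>>> arm_command(commands=[[0,0.003,-0.0013,0.03,0,0,0],[0,0,0,0.04,0,0,0],[0,0,0,0.04,0,0,0],[0,0,0,0.04,0,0,0],[0,0,0,0.03,0,0,0],[0,0,0,0.03,0,0,0],[0,0,0,0.02,0,0,0],[0,0,0,0.014,0,0,0],[0,0,0,0,0,0,0],[0,0,0,0,0,0,0]])

```text
time: 3.0
eef_pos: [0.4532, -0.0631, 0.0175]
ee_rot: [[-0.901, -0.434, -0.0], [-0.434, 0.901, -0.0], [0.001, 0.0, -1.0]]
force: [0.8, -0.8, 0.1]
finger_gap: 0.996
finger_force: 0.0
```

>>> arm_command(commands=[[60,0,0,0,0,0,0],[80,0,0,0,0,0,0],[120,0,0,0,0,0,0],[160,0,0,0,0,0,0],[255,0,0,0,0,0,0],[255,0,0,0,0,0,0],[255,0,0,0,0,0,0],[255,0,0,0,0,0,0]])

```text
time: 3.8
eef_pos: [0.4541, -0.0627, 0.0186]
ee_rot: [[-0.901, -0.434, 0.002], [-0.434, 0.901, 0.0], [-0.002, -0.001, -1.0]]
force: [-1.3, -0.2, 5.6]
finger_gap: 0.612
finger_force: 62.0
```

>>> arm_command(commands=[[255,0,0,-0.01,0,0,0],[255,0,0,-0.02,0,0,0],[255,0,0,-0.04,0,0,0],[255,0,0,-0.04,0,0,0],[255,0,0,-0.04,0,0,0],[255,0,0,-0.04,0,0,0],[255,0,0,-0.02,0,0,0],[255,0,0,0,0,0,0],[255,0,0,0,0,0,0]])

```text
time: 4.7
eef_pos: [0.4524, -0.0627, 0.2271]
ee_rot: [[-0.901, -0.433, -0.0], [-0.433, 0.901, 0.001], [-0.0, 0.001, -1.0]]
force: [-0.5, 0.3, -1.2]
finger_gap: 0.619
finger_force: 63.2
```

```bash
python3 - <<'E'
from h import *
from plant import r
s=r.read_state(); R=s["ee_rot"]; p=s["eef_pos"]; print(s["time"],p,s["force"],s["finger_gap"])
print(mv(R,np.array([.565,.1433,p[2]])-p))
S=r.get_image("side");pickle.dump(S,open("s2.pkl","wb"))
u,v=map(int,proj(S,p)); print(proj(S,p),proj(S,p+[0,0,-.019]),proj(S,p+[0,0,.041-.019+.0]))
cv2.imwrite("pics/held.png",cv2.resize(S["img"][v-50:v+50,u-60:u+60],None,fx=6,fy=6,interpolation=cv2.INTER_CUBIC)[:,:,::-1]); print(u-60,v-50)
E
```

```text
4.7 [ 0.45243061 -0.06268786  0.22712272] [-0.51009516  0.27085417 -1.2240835 ] 0.6188301953981352
[-1.90724643e-01  1.36846452e-01  1.57188222e-04]
(np.float64(257.6629628057056), np.float64(138.2716622798338)) (np.float64(257.53862979909115), np.float64(144.9149747943374)) (np.float64(257.80943193468585), np.float64(130.44558114467688))
197 88
```

View pics/held.png

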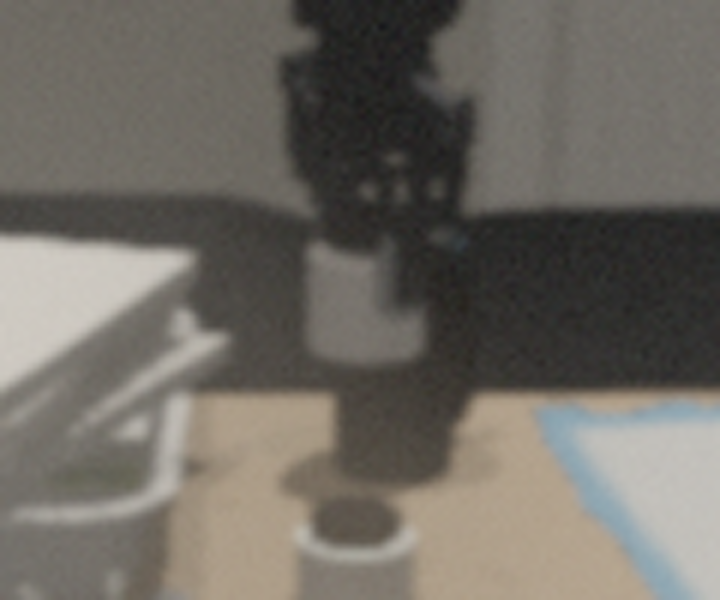

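The held picture shows the jar upright in the pads, body centre at about (258,139) with the TCP projected at (257.7,138.3), so the jar is centred to about 1 mm. Carrying it over the dispenser.

>>> arm_command(commands=[[255,-0.02,0.014,0,0,0,0],[255,-0.02,0.014,0,0,0,0],[255,-0.02,0.014,0,0,0,0],[255,-0.02,0.014,0,0,0,0],[255,-0.02,0.014,0,0,0,0],[255,-0.02,0.014,0,0,0,0],[255,-0.02,0.014,0,0,0,0],[255,-0.02,0.014,0,0,0,0],[255,-0.02,0.014,0,0,0,0],[255,-0.0107,0.0108,0,0,0,0]])

```text
time: 5.75
eef_pos: [0.5657, 0.1442, 0.2247]
ee_rot: [[-0.901, -0.434, -0.004], [-0.434, 0.901, -0.002], [0.004, 0.0, -1.0]]
force: [-1.5, -0.3, -1.6]
finger_gap: 0.614
finger_force: 63.2
```

>>> arm_command(commands=[[255,0,0,0,0,0,0],[255,0,0,0,0,0,0]])

```text
time: 5.95
eef_pos: [0.565, 0.1429, 0.226]
ee_rot: [[-0.901, -0.434, -0.003], [-0.434, 0.901, -0.001], [0.003, 0.0, -1.0]]
force: [-0.6, -0.4, -1.7]
finger_gap: 0.618
finger_force: 63.3
```

```bash
python3 - <<'E'
from h import *
from plant import r
s=r.read_state(); R=s["ee_rot"]; p=s["eef_pos"]; print(s["time"],p,s["force"],s["finger_gap"])
print(mv(R,np.array([.565,.1433,p[2]])-p),R.round(4))
S=r.get_image("side");pickle.dump(S,open("s3.pkl","wb"))
print(proj(S,p),proj(S,[.565,.1433,.169]),proj(S,[.565,.1433,.01]))
cv2.imwrite("pics/over.png",cv2.resize(S["img"][140:270,150:280],None,fx=4.6,fy=4.6,interpolation=cv2.INTER_CUBIC)[:,:,::-1])
E
```

```text
5.95 [0.56496591 0.14289725 0.22596921] [-0.60552393 -0.3596888  -1.70286896] 0.6177517245972017
[-2.05522335e-04  3.48034138e-04 -6.54164397e-07] [[-0.9009 -0.434  -0.0029]
 [-0.434   0.9009 -0.0014]
 [ 0.0032  0.     -1.    ]]
(np.float64(212.4164182784768), np.float64(164.94826807463707)) (np.float64(213.25229888205047), np.float64(188.65518744045355)) (np.float64(215.41182228223093), np.float64(247.90275120742916))
```

View pics/over.png

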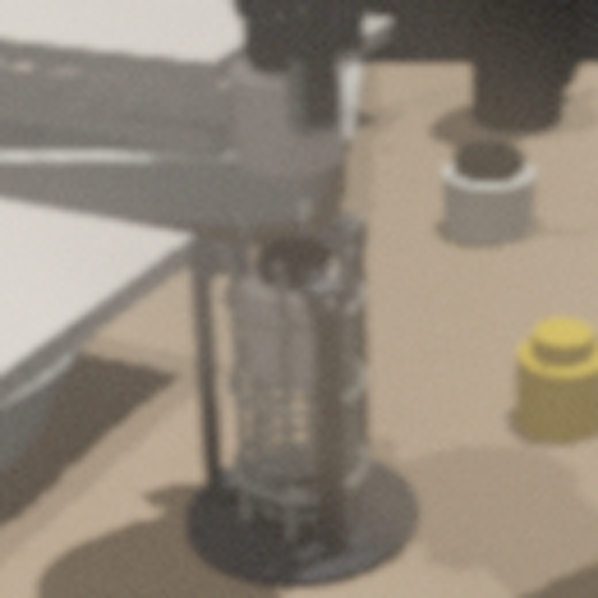

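The jar body centre is at about (213,165) and the loaded cap at (214,196): both sit about 0.5 px right of prediction, so they are aligned. Descending.

>>> arm_command(commands=[[255,0,0,0.015,0,0,0],[255,0,0,0.015,0,0,0],[255,0,0,0.008,0,0,0],[255,0,0,0.004,0,0,0],[255,0,0,0.002,0,0,0],[255,0,0,0.002,0,0,0],[255,0,0,0,0,0,0],[255,0,0,0,0,0,0]])

```text
time: 6.8
eef_pos: [0.5661, 0.1433, 0.1817]
ee_rot: [[-0.901, -0.434, 0.001], [-0.434, 0.901, 0.0], [-0.001, -0.0, -1.0]]
force: [-0.1, 0.8, -0.7]
finger_gap: 0.612
finger_force: 63.3
```

>>> arm_command(commands=[[255,0,0,0.001,0,0,0],[255,0,0,0.001,0,0,0],[255,0,0,0.001,0,0,0],[255,0,0,0,0,0,0],[255,0,0,0,0,0,0]])

```text
time: 7.3
eef_pos: [0.5658, 0.1432, 0.1783]
ee_rot: [[-0.901, -0.434, -0.0], [-0.434, 0.901, -0.0], [0.0, -0.0, -1.0]]
force: [0.3, 0.7, -2.7]
finger_gap: 0.611
finger_force: 63.3
```

>>> arm_command(commands=[[255,0,0,0.001,0,0,0],[255,0,0,0.001,0,0,0],[255,0,0,0,0,0,0],[255,0,0,0,0,0,0]])

```text
time: 7.7
eef_pos: [0.5658, 0.1432, 0.1763]
ee_rot: [[-0.901, -0.434, -0.0], [-0.434, 0.901, -0.0], [0.0, -0.0, -1.0]]
force: [0.9, 0.0, -1.7]
finger_gap: 0.608
finger_force: 63.3
```

>>> arm_command(commands=[[255,0,0,0.001,0,0,0],[255,0,0,0.001,0,0,0],[255,0,0,0,0,0,0],[255,0,0,0,0,0,0]])

```text
time: 8.1
eef_pos: [0.566, 0.1432, 0.175]
ee_rot: [[-0.901, -0.434, 0.001], [-0.434, 0.901, 0.0], [-0.001, -0.0, -1.0]]
force: [-1.5, 0.4, 3.6]
finger_gap: 0.613
finger_force: 63.2
```

Contact came at z 0.175, as expected. Releasing and backing off.

>>> arm_command(commands=[[90,0,0,0,0,0,0],[80,0,0,0,0,0,0],[60,0,0,0,0,0,0],[30,0,0,0,0,0,0],[0,0,0,0,0,0,0],[0,0,0,0,0,0,0],[0,0,0,0,0,0,0]])

```text
time: 8.8
eef_pos: [0.5658, 0.1432, 0.1743]
ee_rot: [[-0.901, -0.434, -0.0], [-0.434, 0.901, -0.0], [0.0, 0.0, -1.0]]
force: [0.0, 0.7, -0.4]
finger_gap: 0.997
finger_force: 0.0
```

>>> arm_command(commands=[[0,0,0,-0.01,0,0,0],[0,0,0,-0.02,0,0,0],[0,0,0,-0.03,0,0,0],[0,0,0,-0.03,0,0,0],[100,0,0,0,0,0,0],[255,0,0,0,0,0,0],[255,0,0,0,0,0,0],[255,0,0,0,0,0,0],[255,0,0,0,0,0,0]])

```text
time: 9.7
eef_pos: [0.5655, 0.143, 0.2633]
ee_rot: [[-0.901, -0.434, -0.002], [-0.434, 0.901, -0.001], [0.002, -0.0, -1.0]]
force: [-0.0, 0.7, -0.3]
finger_gap: 0.148
finger_force: 0.0
```

```bash
python3 - <<'E'
from h import *
from plant import r
s=r.read_state(); R=s["ee_rot"]; p=s["eef_pos"]; print(s["time"],p,s["force"],s["finger_gap"])
print(mv(R,np.array([.565,.1433,p[2]])-p),R.round(4))
S=r.get_image("side");T=r.get_image("top")
print(proj(S,p),proj(S,[.565,.1433,.217]),proj(T,p),proj(T,[.565,.1433,.217]))
a=cv2.resize(S["img"][120:240,170:260],None,fx=4.4,fy=4.4,interpolation=cv2.INTER_CUBIC)
b=cv2.resize(T["img"][100:220,150:240],None,fx=4.4,fy=4.4,interpolation=cv2.INTER_CUBIC)
cv2.imwrite("pics/placed.png",np.hstack([a,b])[:,:,::-1])
E
```

```text
9.7 [0.56549901 0.14303474 0.26334242] [-0.0450462   0.73655255 -0.28110237] 0.14763487703582456
[3.34491780e-04 4.55505474e-04 6.29321917e-07] [[-9.010e-01 -4.339e-01 -1.800e-03]
 [-4.339e-01  9.010e-01 -1.000e-03]
 [ 2.000e-03 -1.000e-04 -1.000e+00]]
(np.float64(211.5709962447201), np.float64(148.67892339692298)) (np.float64(212.52962478606995), np.float64(168.82827582617494)) (np.float64(186.0940036201846), np.float64(138.94667420792283)) (np.float64(190.2913270600357), np.float64(145.5964423097697))
```

View pics/placed.png

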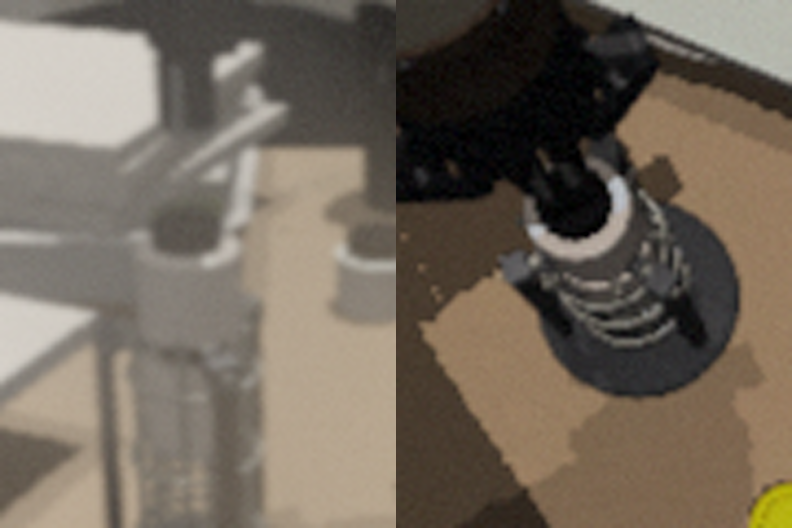

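The picture shows the jar upright in the mouth, cap at about (213,169) as predicted, with the fingers above it. Shutting the fingers, then pushing down in stages.

>>> arm_command(commands=[[255,0,0,0.01,0,0,0],[255,0,0,0.01,0,0,0],[255,0,0,0.01,0,0,0],[255,0,0,0.008,0,0,0],[255,0,0,0.004,0,0,0],[255,0,0,0.004,0,0,0],[255,0,0,0.004,0,0,0],[255,0,0,0,0,0,0]])

```text
time: 10.6
eef_pos: [0.566, 0.1432, 0.2146]
ee_rot: [[-0.901, -0.434, 0.001], [-0.434, 0.901, 0.0], [-0.001, -0.0, -1.0]]
force: [-0.6, -0.0, 2.1]
finger_gap: -0.002
finger_force: 0.9
```

>>> arm_command(commands=[[255,0,0,0.004,0,0,0],[255,0,0,0.004,0,0,0],[255,0,0,0.004,0,0,0],[255,0,0,0.004,0,0,0],[255,0,0,0.004,0,0,0],[255,0,0,0,0,0,0]])

```text
time: 11.2
eef_pos: [0.5666, 0.1434, 0.1953]
ee_rot: [[-0.901, -0.434, 0.003], [-0.434, 0.901, 0.001], [-0.003, -0.001, -1.0]]
force: [0.7, -0.8, 4.6]
finger_gap: 0.004
finger_force: 1.7
```

>>> arm_command(commands=[[255,0,0,0.004,0,0,0],[255,0,0,0.004,0,0,0],[255,0,0,0.004,0,0,0],[255,0,0,0.004,0,0,0],[255,0,0,0.004,0,0,0],[255,0,0,0.004,0,0,0],[255,0,0,0,0,0,0]])

```text
time: 11.9
eef_pos: [0.5666, 0.1434, 0.1713]
ee_rot: [[-0.901, -0.434, 0.002], [-0.434, 0.901, 0.001], [-0.002, -0.001, -1.0]]
force: [0.2, 0.2, 3.4]
finger_gap: -0.001
finger_force: 2.0
```

>>> arm_command(commands=[[255,0,0,0.003,0,0,0],[255,0,0,0.003,0,0,0],[255,0,0,0.003,0,0,0],[255,0,0,0.003,0,0,0],[255,0,0,0.003,0,0,0],[255,0,0,0,0,0,0],[255,0,0,0,0,0,0]])

```text
time: 12.6
eef_pos: [0.5666, 0.1434, 0.1561]
ee_rot: [[-0.901, -0.434, 0.002], [-0.434, 0.901, 0.001], [-0.002, -0.0, -1.0]]
force: [0.8, 0.1, 4.3]
finger_gap: 0.005
finger_force: 2.5
```

>>> arm_command(commands=[[255,0,0,0.002,0,0,0],[255,0,0,0.002,0,0,0],[255,0,0,0,0,0,0],[255,0,0,0,0,0,0]])

```text
time: 13.0
eef_pos: [0.5666, 0.1434, 0.1521]
ee_rot: [[-0.901, -0.434, 0.002], [-0.434, 0.901, 0.001], [-0.002, -0.0, -1.0]]
force: [1.2, -0.4, 5.5]
finger_gap: -0.003
finger_force: 2.6
```

>>> arm_command(commands=[[255,0,0,0.001,0,0,0],[255,0,0,0.001,0,0,0],[255,0,0,0,0,0,0],[255,0,0,0,0,0,0],[255,0,0,0,0,0,0]])

```text
time: 13.5
eef_pos: [0.5666, 0.1434, 0.1502]
ee_rot: [[-0.901, -0.434, 0.002], [-0.434, 0.901, 0.001], [-0.002, -0.0, -1.0]]
force: [0.1, -1.2, 4.5]
finger_gap: -0.002
finger_force: 2.7
```

>>> arm_command(commands=[[255,0,0,-0.003,0,0,0],[255,0,0,-0.003,0,0,0],[255,0,0,-0.003,0,0,0],[255,0,0,-0.004,0,0,0],[255,0,0,0,0,0,0],[255,0,0,0,0,0,0]])

```text
time: 14.1
eef_pos: [0.5649, 0.143, 0.1613]
ee_rot: [[-0.901, -0.434, -0.002], [-0.434, 0.901, -0.001], [0.002, 0.001, -1.0]]
force: [0.2, 0.2, 0.2]
finger_gap: 0.001
finger_force: 0.0
```

>>> arm_command(commands=[[255,0,0,-0.02,0,0,0],[255,0,0,-0.03,0,0,0],[255,0,0,-0.03,0,0,0],[255,0,0,-0.03,0,0,0],[255,0,0,0,0,0,0],[255,0,0,0,0,0,0]])

```text
time: 14.7
eef_pos: [0.5654, 0.1433, 0.272]
ee_rot: [[-0.901, -0.434, -0.001], [-0.434, 0.901, 0.001], [0.0, 0.001, -1.0]]
force: [-1.1, 0.0, -1.4]
finger_gap: -0.0
finger_force: 0.0
```

```bash
python3 - <<'E'
from h import *
from plant import r
s=r.read_state(); print(s["time"],s["eef_pos"],s["force"])
S=r.get_image("side");T=r.get_image("top")
print(proj(S,[.565,.1433,.217]),proj(S,[.565,.1433,.159]))
a=cv2.resize(S["img"][120:240,170:260],None,fx=4.4,fy=4.4,interpolation=cv2.INTER_CUBIC)
b=cv2.resize(T["img"][100:220,150:240],None,fx=4.4,fy=4.4,interpolation=cv2.INTER_CUBIC)
cv2.imwrite("pics/latched.png",np.hstack([a,b])[:,:,::-1])
E
```

```text
14.7 [0.5653935  0.14329224 0.27198901] [-1.08743529  0.00974665 -1.36533058]
(np.float64(212.52962478606995), np.float64(168.82827582617494)) (np.float64(213.39841346321762), np.float64(192.66391129325552))
```

View pics/latched.png

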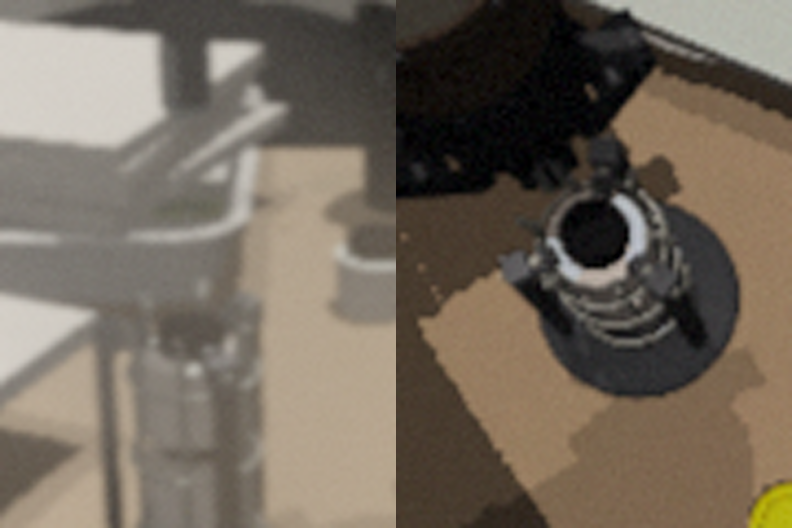

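The picture shows the jar down in the cage, cap at about (213,194) in the side view (predicted latched position 213,193), with the catches over the shoulder. The arm is 11 cm clear.

```bash
python3 -c "
from plant import r
print(r.job_done())"
```

```text
the job is handed in; nothing more can be done
None
```

The matching white jar is loaded in the dispenser and stayed down under the catches after I let go, with the arm clear; the job is handed in at about 15 s, and no verdict was returned.

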